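# Find and seat the rocking cover on a laboratory block heater

## Task

One of the four square covers on the block heater is not seated: it rocks when it is pressed near an edge. Feel the covers with gentle fingertip presses to find it, then push that one firmly down on its middle until it is fully home. Press the covers that are already seated only gently, lift or grip nothing, leave the jar, beaker and bottle where they stand, and finish clear of everything.

Things in the scene. Friction and masses are not known exactly. Their poses are not given: they have to be found in the camera images.
- heater: White block heater, fixed, turned up to 0.35 rad. Housing 230 x 230 mm, deck 60 mm above the table, sloping control panel (not used) on its -x side out to 175 mm. Origin: centre of underside. On the deck: four identical flat grey covers 76 x 76 mm, 2 x 2, centres at (+-48, +-48) mm in its frame, sides parallel to it. Exactly one, at any place, is loose; its looks and height do not tell.
- place_1 (a point): Point fixed to the heater at the far left (+x, +y) cover place (heater axes): over the middle of that cover, 74 mm above the table. The cover's top is level at rest, at 71 to 77 mm above the table (differs from cover to cover, loose or not). x: away from the control panel, y: along the heater's width, z up.
- place_2 (a point): Point fixed to the heater at the far right (+x, -y) cover place (heater axes): over the middle of that cover, 74 mm above the table. The cover's top is level at rest, at 71 to 77 mm above the table (differs from cover to cover, loose or not). x: away from the control panel, y: along the heater's width, z up.
- place_3 (a point): Point fixed to the heater at the near left (-x, +y) cover place (heater axes): over the middle of that cover, 74 mm above the table. The cover's top is level at rest, at 71 to 77 mm above the table (differs from cover to cover, loose or not). x: away from the control panel, y: along the heater's width, z up.
- place_4 (a point): Point fixed to the heater at the near right (-x, -y) cover place (heater axes): over the middle of that cover, 74 mm above the table. The cover's top is level at rest, at 71 to 77 mm above the table (differs from cover to cover, loose or not). x: away from the control panel, y: along the heater's width, z up.
- loose_rock (a joint): Rocking angle of the loose cover, rad: 0 = level, positive = its +x edge (heater axes) down. It rocks about its middle line along the heater's y: press 28 mm from its middle towards +x or -x. Unseated, 3 to 4 N there tips it fully, to 0.14 rad (the pressed point sinks 3 to 4 mm); it springs back level when let go. Once home it cannot rock.
- loose_drop (a joint): How far the loose cover has been pushed down, in m: 0 = unseated as at the start, 0.005 = fully home on its rim (a hard stop). It is a stiff fit: about 16 N on the middle moves it down (20 to 24 N is ample), and it stays where it is left. Pressing near its edge only rocks it. Negative = pulled up.
- firm_a (a joint): Up-down travel in m of one of the three properly seated covers (at which place is not told). 0 = at rest, positive = pressed down, negative = pulled up. On a springy gasket: it goes straight down 1 mm for every 3.5 N wherever it is pressed, and springs back. It is overpressed at 4 mm (14 N).
- firm_b (a joint): Up-down travel in m of one of the three properly seated covers (at which place is not told). 0 = at rest, positive = pressed down, negative = pulled up. On a springy gasket: it goes straight down 1 mm for every 3.5 N wherever it is pressed, and springs back. It is overpressed at 4 mm (14 N).
- firm_c (a joint): Up-down travel in m of one of the three properly seated covers (at which place is not told). 0 = at rest, positive = pressed down, negative = pulled up. On a springy gasket: it goes straight down 1 mm for every 3.5 N wherever it is pressed, and springs back. It is overpressed at 4 mm (14 N).
- jar: Bystander: loose white plastic jar with a red screw lid, 60 mm across, 75 mm high, beside the heater on its +y side. Origin at the centre of its underside.
- beaker: Bystander: loose open glass beaker, 64 mm across, 85 mm high, beside the heater on its -y side. Origin at the centre of its underside.
- flask: Bystander: loose white plastic bottle with a blue cap, 48 mm across, 110 mm high, beyond the heater's +x side. Origin at the centre of its underside.

How it is judged:
By the outcome, as a careful person would: the job done as asked, in the order asked, and still so for the second after the job is handed in, with the robot touching nothing.
It also fails if it takes over 54 s, if anything falls off the work surface, if the arm or the gripper's body presses on something with over 40 N, if the wrist force passes 120 N, or if a joint passes its speed limit or range.

## Robot

A 7-joint arm with a two-finger parallel gripper is mounted at the origin on the work surface. World frame = base frame: x ahead of the robot, y to its left, z up, the work surface at z = 0. Lengths are in m, angles in rad, forces in N, time in s.
With the tool pointing down it reaches from about 0.425 to 0.925 m from the base axis. Payload 6.8 kg.
Tool frame: the origin (TCP) lies on the front face of the gripper's body, between the roots of the fingers; the fingertips stand 73 mm ahead of it and the grasp point (between the pads) lies 54 mm ahead of it (bot.finger_overhang is the z of the fingertips in the tool frame, in m); z points along the fingers, y is the line along which they close (so a half turn about z gives the same grasp; the last joint's range is limited). The gripper opens to 85 mm and grips with 20 to 120 N. Pads are 22 mm wide; open, the fingers measure 114 mm over their backs; the gripper's body (76 mm by 85 mm) begins 54 mm behind the grasp point. The pads swing forward as they close: fully open they stand 13 mm farther back than shut.
Start: joints at [-1.421, 0.477, 0.022, 1.555, -0.011, 1.109, -0.083], TCP at [0.172, 0.653, 0.304] pointing down, gripper open.
Joint ranges: [-2.96, 2.96], [-0.34, 2.1], [-1.41, 1.46], [0.24, 2.44], [-1.37, 4.51], [0.17, 1.92], [-2.96, 2.96]. Speed limits (rad/s): [2.39, 2.39, 3.14, 3.14, 3.14, 3.14, 3.14].

## Interface

Orientations are given as a unit quaternion [w, x, y, z].
In Python, from station import bot gives the robot as it stands.
- The arm moves only by the tool servo_tool, never from a script. Its argument "motion" is one flat list of numbers, 7 for each row, row after row: the shift along the tool's x, y, z as a fraction of full scale, then the turn, a rotation vector about the tool's x, y, z as a fraction of full scale, then the closure, from 0 (fully open) to 1 (shut). In form: [tx, ty, tz, ax, ay, az, gripper, tx, ty, tz, ax, ay, az, gripper, ...]. A call has 1 to 5 rows; each row shifts and turns the commanded pose from where the row before left it, along the tool's axes as they then stand; what a row does not reach is not made up. Full scale, the value 1, is 0.02 m for a shift and 0.15 rad for a turn. A row lasts 1/8 s, in which the tool goes at most 62.5 mm and 10.7 degrees, less where a joint would pass 70% of its speed; a pose out of reach is approached as far as the arm can. A call with a number of a shift or a turn outside -1 to 1 is refused whole. A call with a gripper value outside its range is refused whole. The fingers move at their own pace and stop on an object; "grip_force" is the grip in N (left out, the last holds). Time passes only in rows, so rows that do not move let the fingers close. It gives the time, the measured TCP pose, the force, the opening and the grip force at its end, in the units of the state.
- bot.get_obs(): the state, without advancing time (a new reading comes with each control period).
- bot.read_camera(name): name is "scene" or "side" or "wrist"; returns the picture (400x640x3 uint8, red, green, blue); there is no depth.
- bot.get_calibration(name): a dict with "mtx" (3x3 intrinsics, pixels), "k1" (the pictures are not rectified: a ray, as slopes to the right and down, at radius r is drawn at 1 + k1 r^2 times it, then the intrinsics apply), "rvec" (rotation vector, rad) and "tvec" (3), from world to camera coordinates, as OpenCV has them. Camera axes: x right, y down, z forward; pixel columns grow to the right and rows downward; lengths in m; the calibration is good to about 2 mm. A picture is of the moment at which its call begins: read the wrist's pose just before it. get_calibration takes no time and is no camera call; for the wrist camera it gives the pose at the moment of the call.
- bot.hand_in(): hands the job in; it is judged then, once.
Trained networks look in the newest picture that a camera, given by its name, has taken for a name from the list of things; names that differ only in an ending like _2 or _b are one class to them, and where a whole thing is asked for, a point or a joint stands for the part that bears it (a point fixed in the world has none). Each returns a list of dicts, best first, with "p" (0 to 1); they miss things now and then, are a little off and sometimes report something else, mostly with a low value. They report only what shows in the picture. A call takes as long as a camera call.
- bot.boxes_of(camera, name): "uv" ([column, row] in pixels, amid what is visible of it).
The state is a dict: "t": time; "q": joint angles; "joint_vel": joint speeds; "joint_torque": joint torques, N m; "eef_pos": TCP position; "tool_rot": TCP orientation; "contact_force": force on the tool from outside, world axes, zero at the start; "torque": the same for the moment, N m; "gripper_width": opening from 0.0 (shut) to 1.0 (fully open); "grasp_force": force on a finger pad.
Only numpy, scipy, OpenCV 4.12 (cv2) and the standard library are available. Lean on these libraries where they do the work, as an engineer would, in place of code of your own. Each camera call takes 0.05 s, during which the arm holds its last target. There are 200 camera calls.

## Working session

There is one attempt and no reset: what is moved stays moved. The work goes in short steps, Python scripts to look and compute and a tool call to move; the robot and the scene stay as the last step left them, time stands still between calls to the robot, and variables do not carry over. Pictures are saved under pics/ and viewed, at most 10 in all, crops included, and the job is handed in when it is done.

Besides the shell and the picture viewer there is one more tool, called after "Emit:" by a JSON object that holds its "name" and its "arguments", one argument or row to a line. servo_tool: Moves the arm, as the interface text tells. Shift numbers are shares of 0.02 m and turn numbers shares of 0.15 rad, none past 1 either way. Its arguments: {"type":"object","properties":{"motion":{"type":"array","items":{"type":"number","minimum":-1,"maximum":1}},"grip_force":{"type":"number"}},"required":["motion"]}

```bash
mkdir -p pics; python3 - <<'E'
from station import bot
import cv2,numpy as np
o=bot.get_obs(); print({k:np.round(v,3) for k,v in o.items()}, bot.finger_overhang)
ims=[]
for c in("scene","side"):
    im=bot.read_camera(c); ims.append(im)
    k=bot.get_calibration(c); print(c,k)
    for n in("heater","place_1","jar","beaker","flask"):
        print(n,[(np.round(d["uv"],1).tolist(),round(d["p"],2)) for d in bot.boxes_of(c,n)][:6])
    cv2.imwrite(f"pics/{c}0.png",cv2.cvtColor(im,cv2.COLOR_RGB2BGR))
E
```

```text
{'t': np.float64(0.0), 'q': array([-1.421,  0.478,  0.022,  1.556, -0.012,  1.109, -0.083]), 'joint_vel': array([ 0.001,  0.   ,  0.   ,  0.001, -0.001, -0.   , -0.002]), 'joint_torque': array([-0.0000e+00, -5.9646e+01,  1.6080e+00, -2.8120e+01,  1.2000e-02,
        9.0000e-03,  0.0000e+00]), 'eef_pos': array([0.172, 0.652, 0.303]), 'tool_rot': array([-0.   ,  0.129,  0.992, -0.001]), 'contact_force': array([-0.358, -0.137,  0.119]), 'torque': array([-0.009, -0.006,  0.006]), 'grasp_force': np.float64(0.0), 'gripper_width': np.float64(0.998)} 0.0726
scene {'mtx': array([[482.49698669,   0.        , 322.02037682],
       [  0.        , 482.49698669, 201.86943268],
       [  0.        ,   0.        ,   1.        ]]), 'k1': -0.09842853114467504, 'rvec': array([ 2.23713338,  0.99451272, -0.38647938]), 'tvec': array([-0.40709052, -0.2653443 ,  1.17474077])}
heater [([323.9, 167.8], 0.64), ([366.7, 218.9], 0.63)]
place_1 [([359.8, 226.2], 0.55)]
jar [([434.6, 148.7], 0.69)]
beaker []
flask [([450.8, 228.4], 0.98), ([434.3, 147.8], 0.5)]
side {'mtx': array([[362.75060343,   0.        , 321.19596194],
       [  0.        , 362.75060343, 201.43694181],
       [  0.        ,   0.        ,   1.        ]]), 'k1': -0.025374629687635396, 'rvec': array([ 0.10524375, -2.8064451 ,  1.32002659]), 'tvec': array([0.63518243, 0.06025009, 0.71917108])}
heater [([384.8, 290.6], 0.89), ([379.6, 220.5], 0.19)]
place_1 [([385.7, 288.1], 0.73), ([322.2, 347.3], 0.39)]
jar [([323.0, 349.6], 0.71)]
beaker [([351.4, 176.6], 0.84)]
flask [([235.1, 253.6], 0.91)]
```

View pics/scene0.png

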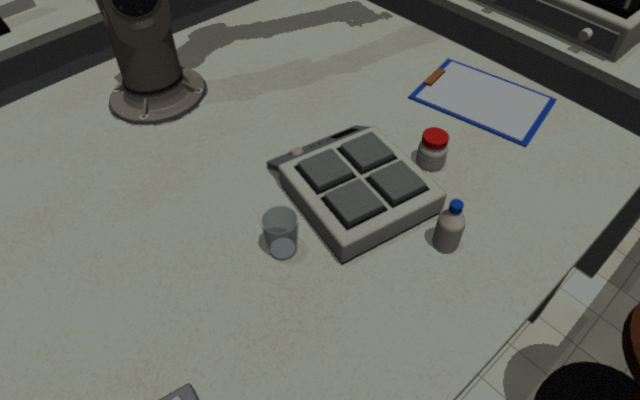

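View pics/side0.png

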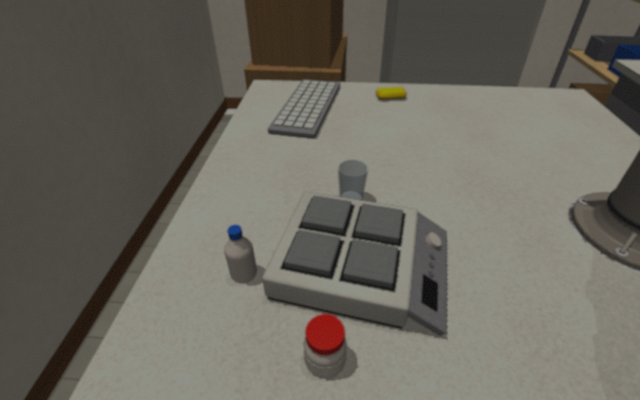

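The scene view shows the covers near (325,170), (367,151), (355,202) and (399,182). The jar is at (434,148), the bottle at (450,228) and the beaker at (282,232). The side view shows the covers near (328,214), (380,223), (313,253) and (371,263). I'll fit the heater pose from these.

```bash
cat > h.py <<'E'
from station import bot
import cv2,numpy as np
from scipy.optimize import least_squares
from scipy.spatial.transform import Rotation as R
def proj(P,k):
    X=R.from_rotvec(k["rvec"]).apply(P)+k["tvec"]; s=X[:,:2]/X[:,2:]
    s=s*(1+k["k1"]*(s**2).sum(1,keepdims=True))
    return s@k["mtx"][:2,:2].T+k["mtx"][:2,2]
def H(p,L):
    L=np.array(L,float); c,s=np.cos(p[2]),np.sin(p[2])
    return np.c_[p[0]+c*L[:,0]-s*L[:,1],p[1]+s*L[:,0]+c*L[:,1],L[:,2]]
def onplane(uv,k,z):
    f=least_squares(lambda q:proj(np.array([[q[0],q[1],z]]),k)[0]-uv,[.6,0]); return f.x
E
python3 - <<'E'
from h import *
seeds={"scene":[(325,170),(367,151),(355,202),(399,182)],"side":[(328,214),(380,223),(313,253),(371,263)]}
obs={}
for c,S in seeds.items():
    im=cv2.imread(f"pics/{c}0.png"); k=bot.get_calibration(c); obs[c]=[]
    for s in S:
        m=np.zeros((402,642),np.uint8)
        cv2.floodFill(im.copy(),m,s,0,(12,)*3,(12,)*3,4|cv2.FLOODFILL_MASK_ONLY|cv2.FLOODFILL_FIXED_RANGE|(255<<8))
        M=cv2.moments(m[1:-1,1:-1],True); uv=np.array([M["m10"],M["m01"]])/M["m00"]; obs[c].append(uv)
        print(c,s,uv.round(1),M["m00"],onplane(uv,k,.074).round(4))
ks={c:bot.get_calibration(c) for c in seeds}
pl=[(.048,.048,.074),(.048,-.048,.074),(-.048,.048,.074),(-.048,-.048,.074)]
def res(p):
    r=[]
    for c in seeds:
        P=proj(H(p,pl),ks[c])
        for uv in obs[c]:
            d=P-uv; r.append(d[np.argmin((d**2).sum(1))])
    return np.ravel(r)
m=np.mean([onplane(u,ks[c],.074) for c in seeds for u in obs[c]],0)
best=min((least_squares(res,[*m,y]) for y in(-.3,0,.3)),key=lambda f:f.cost)
print(best.x.round(4),best.cost,best.fun.round(1)); p=best.x; np.save("p.npy",p); print(H(p,pl).round(4))
for c,n,uv in(("scene","jar",(433,160)),("scene","flask",(448,240)),("side","beaker",(351,190)),("scene","beaker",(282,245)),("side","flask",(240,270)),("side","jar",(326,362))): print(n,onplane(np.array(uv),ks[c],.02).round(3))
for c in("scene","side"):
    im=cv2.imread(f"pics/{c}0.png")
    for a,b,_ in pl:
        q=proj(H(p,[(a+i*.038,b+j*.038,.074) for i,j in((1,1),(1,-1),(-1,-1),(-1,1))]),ks[c])
        cv2.polylines(im,[np.round(q*16).astype(int)],True,(0,255,0),1,cv2.LINE_AA,4)
    cv2.imwrite(f"pics/{c}f.png",im)
a=cv2.imread("pics/scenef.png")[120:270,250:470];b=cv2.imread("pics/sidef.png")[180:330,250:470]
cv2.imwrite("pics/fit.png",cv2.resize(np.hstack([a,b]),None,fx=1.8,fy=1.8))
E
```

```text
scene (325, 170) [324.8 166.8] 1072.0 [0.5266 0.0812]
scene (367, 151) [366.9 148.8] 946.0 [0.544  0.1748]
scene (355, 202) [353.8 199.5] 1306.0 [0.6209 0.0638]
scene (399, 182) [397.5 179.3] 1135.0 [0.639  0.1569]
side (328, 214) [326.3 211.4] 1056.0 [0.6221 0.0673]
side (380, 223) [379.4 220.5] 1129.0 [0.5269 0.0851]
side (313, 253) [312.  249.8] 1498.0 [0.639  0.1633]
side (371, 263) [371.2 260.1] 1672.0 [0.5439 0.1785]
[ 0.5825  0.1212 -0.1792] 4.255663867087348 [ 0.6 -0.3  0.8 -0.5  0.8 -0.4  0.8 -1.   0.5 -0.7  0.  -1.   0.6 -1.5
 -0.  -0.7]
[[0.6383 0.1599 0.074 ]
 [0.6212 0.0654 0.074 ]
 [0.5439 0.177  0.074 ]
 [0.5268 0.0825 0.074 ]]
jar [0.619 0.297]
flask [0.769 0.156]
beaker [ 0.577 -0.069]
beaker [ 0.58  -0.068]
flask [0.764 0.17 ]
jar [0.605 0.321]
```

View pics/fit.png

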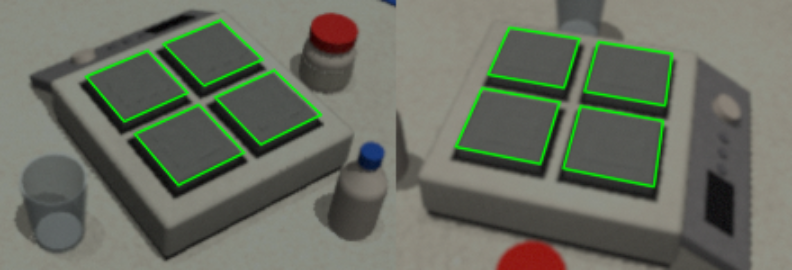

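The overlay shows the fitted heater outlines on the covers, good to about 2–3 mm. I'll start travelling with the gripper closed and the tool x axis aligned with the heater.

Emit:
{"name": "servo_tool", "arguments": {
  "motion": [0, 0, 0, 0, 0, -0.53, 1, -0.5, -0.42, 0.1, 0, 0, 0, 1, -1, -0.84, 0.27, 0, 0, 0, 1, -1, -0.84, 0.27, 0, 0, 0, 1, -1, -0.84, 0.27, 0, 0, 0, 1],
  "grip_force": 20
}}

```text
t: 1.23
eef_pos: [0.2319, 0.5809, 0.2855]
tool_rot: [0.0, 0.09, 0.996, -0.0]
contact_force: [-0.2, 1.1, -0.2]
gripper_width: 0.002
grasp_force: 0.0
```

Emit:
{"name": "servo_tool", "arguments": {
  "motion": [-1, -0.84, 0.27, 0, 0, 0, 1, -1, -0.84, 0.27, 0, 0, 0, 1, -1, -0.84, 0.27, 0, 0, 0, 1, -1, -0.84, 0.27, 0, 0, 0, 1, -1, -0.84, 0.27, 0, 0, 0, 1]
}}

```text
t: 1.85
eef_pos: [0.3151, 0.4805, 0.2585]
tool_rot: [0.0, 0.09, 0.996, 0.0]
contact_force: [0.3, -0.4, 1.1]
gripper_width: -0.003
grasp_force: 0.0
```

Emit:
{"name": "servo_tool", "arguments": {
  "motion": [-1, -0.84, 0.27, 0, 0, 0, 1, -1, -0.84, 0.27, 0, 0, 0, 1, -1, -0.84, 0.27, 0, 0, 0, 1, -1, -0.84, 0.27, 0, 0, 0, 1, -1, -0.84, 0.27, 0, 0, 0, 1]
}}

```text
t: 2.48
eef_pos: [0.3984, 0.38, 0.2315]
tool_rot: [0.0, 0.09, 0.996, 0.0]
contact_force: [0.1, 0.1, 0.4]
gripper_width: -0.002
grasp_force: 0.0
```

```bash
cat > go.py <<'E'
from h import *
import sys
p=np.load("p.npy"); o=bot.get_obs()
M=R.from_quat(np.roll(o["tool_rot"],-1)); 
lx,ly,z=map(float,sys.argv[1:4])
t=H(p,[(lx,ly,z)])[0]
print("t",round(float(o["t"]),2),"pos",o["eef_pos"].round(4),"ovh",bot.finger_overhang,"w",o["gripper_width"])
print("shift units",(M.inv().apply(t-o["eef_pos"])/.02).round(2))
w=R.from_euler("z",p[2])*R.from_quat([0,1,0,0])
print("turn units",((M.inv()*w).as_rotvec()/.15).round(3))
E
python3 go.py -.02 .048 .174
```

```text
t 2.48 pos [0.3984 0.38   0.2315] ovh 0.0726 w -0.0020417971851306085
shift units [-10.37  -8.68   2.88]
turn units [ 0.     0.001 -0.004]
```

Emit:
{"name": "servo_tool", "arguments": {
  "motion": [-1, -0.85, 0.27, 0, 0, 0, 1, -1, -0.85, 0.27, 0, 0, 0, 1, -1, -0.85, 0.27, 0, 0, 0, 1, -1, -0.85, 0.27, 0, 0, 0, 1, -1, -0.85, 0.27, 0, 0, 0, 1]
}}

```text
t: 3.1
eef_pos: [0.4815, 0.2786, 0.2046]
tool_rot: [0.0, 0.09, 0.996, 0.0]
contact_force: [0.9, -0.5, -0.5]
gripper_width: -0.002
grasp_force: 0.0
```

Emit:
{"name": "servo_tool", "arguments": {
  "motion": [-1, -0.85, 0.27, 0, 0, 0, 1, -1, -0.85, 0.27, 0, 0, 0, 1, -1, -0.85, 0.27, 0, 0, 0, 1, -1, -0.85, 0.27, 0, 0, 0, 1, -1, -0.85, 0.27, 0, 0, 0, 1]
}}

```text
t: 3.72
eef_pos: [0.5647, 0.1772, 0.1776]
tool_rot: [0.0, 0.09, 0.996, -0.0]
contact_force: [-0.1, -0.2, -0.5]
gripper_width: 0.0
grasp_force: 0.0
```

Emit:
{"name": "servo_tool", "arguments": {
  "motion": [-0.3, -0.1, 0.1, 0, 0, 0, 1, 0, 0, 0, 0, 0, 0, 1]
}}

```text
t: 3.98
eef_pos: [0.5696, 0.1759, 0.1756]
tool_rot: [-0.0, 0.089, 0.996, 0.0]
contact_force: [-0.1, 0.2, 0.3]
gripper_width: -0.001
grasp_force: 0.0
```

```bash
python3 go.py -.02 .048 .16; python3 - <<'E'
from h import *
k=bot.get_calibration("wrist"); im=cv2.cvtColor(bot.read_camera("wrist"),cv2.COLOR_RGB2BGR); p=np.load("p.npy")
for a in(-.048,.048):
  for b in(-.048,.048):
    q=proj(H(p,[(a+i*.038,b+j*.038,.074) for i,j in((1,1),(1,-1),(-1,-1),(-1,1))]),k)
    cv2.polylines(im,[np.round(q*16).astype(int)],True,(0,255,0),1,cv2.LINE_AA,4)
cv2.imwrite("pics/w1.png",im)
E
```

```text
t 3.98 pos [0.5696 0.1759 0.1756] ovh 0.0726 w -0.001084771879828897
shift units [-0.13 -0.17  0.78]
turn units [ 0.001 -0.003  0.001]
```

View pics/w1.png

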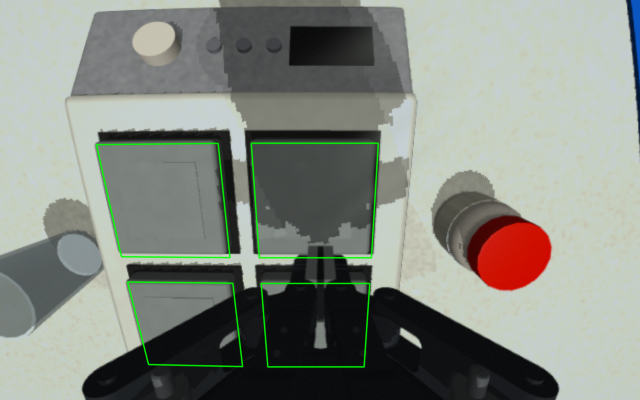

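The wrist view shows the fitted outlines on the covers, with the closed fingertips over the far part of the near-left cover. Now I'll descend gently at place_3.

Emit:
{"name": "servo_tool", "arguments": {
  "motion": [-0.13, -0.17, 0.6, 0, 0, 0, 1, 0, 0, 0, 0, 0, 0, 1]
}}

```text
t: 4.28
eef_pos: [0.5708, 0.172, 0.1625]
tool_rot: [-0.001, 0.089, 0.996, -0.001]
contact_force: [0.6, 0.5, -0.9]
gripper_width: 0.002
grasp_force: 0.0
```

Emit:
{"name": "servo_tool", "arguments": {
  "motion": [0, 0, 0.1, 0, 0, 0, 1, 0, 0, 0, 0, 0, 0, 1]
}}

```text
t: 4.53
eef_pos: [0.5716, 0.1722, 0.1616]
tool_rot: [-0.0, 0.089, 0.996, 0.0]
contact_force: [0.1, -0.1, 0.9]
gripper_width: -0.003
grasp_force: 0.0
```

Emit:
{"name": "servo_tool", "arguments": {
  "motion": [0, 0, 0.1, 0, 0, 0, 1, 0, 0, 0, 0, 0, 0, 1]
}}

```text
t: 4.78
eef_pos: [0.5717, 0.172, 0.1596]
tool_rot: [-0.0, 0.089, 0.996, 0.0]
contact_force: [0.7, 0.0, 0.7]
gripper_width: -0.0
grasp_force: 0.0
```

Emit:
{"name": "servo_tool", "arguments": {
  "motion": [0, 0, 0.1, 0, 0, 0, 1, 0, 0, 0, 0, 0, 0, 1]
}}

```text
t: 5.03
eef_pos: [0.5717, 0.172, 0.1575]
tool_rot: [-0.0, 0.089, 0.996, -0.0]
contact_force: [-1.4, -0.1, -0.5]
gripper_width: -0.003
grasp_force: 0.0
```

Emit:
{"name": "servo_tool", "arguments": {
  "motion": [0, 0, 0.1, 0, 0, 0, 1, 0, 0, 0, 0, 0, 0, 1]
}}

```text
t: 5.28
eef_pos: [0.5717, 0.1719, 0.1555]
tool_rot: [-0.0, 0.089, 0.996, -0.0]
contact_force: [0.3, -0.1, 0.5]
gripper_width: -0.007
grasp_force: 0.0
```

Emit:
{"name": "servo_tool", "arguments": {
  "motion": [0, 0, 0.25, 0, 0, 0, 1, 0, 0, 0, 0, 0, 0, 1]
}}

```text
t: 5.52
eef_pos: [0.5714, 0.1719, 0.1502]
tool_rot: [-0.0, 0.089, 0.996, -0.0]
contact_force: [-1.2, -0.4, -0.1]
gripper_width: -0.004
grasp_force: 0.0
```

Emit:
{"name": "servo_tool", "arguments": {
  "motion": [0, 0, 0.1, 0, 0, 0, 1, 0, 0, 0, 0, 0, 0, 1]
}}

```text
t: 5.78
eef_pos: [0.5717, 0.172, 0.1485]
tool_rot: [-0.0, 0.089, 0.996, -0.0]
contact_force: [-0.5, -0.4, 0.6]
gripper_width: -0.002
grasp_force: 0.0
```

Emit:
{"name": "servo_tool", "arguments": {
  "motion": [0, 0, 0.07, 0, 0, 0, 1, 0, 0, 0, 0, 0, 0, 1]
}}

```text
t: 6.02
eef_pos: [0.5719, 0.172, 0.1475]
tool_rot: [0.0, 0.089, 0.996, 0.0]
contact_force: [-1.3, -0.6, 2.7]
gripper_width: -0.006
grasp_force: 1.1
```

Emit:
{"name": "servo_tool", "arguments": {
  "motion": [0, 0, 0.07, 0, 0, 0, 1, 0, 0, 0, 0, 0, 0, 1]
}}

```text
t: 6.28
eef_pos: [0.5719, 0.172, 0.1463]
tool_rot: [0.0, 0.089, 0.996, 0.0]
contact_force: [-2.1, -0.6, 5.7]
gripper_width: 0.001
grasp_force: 3.0
```

Place_3 gives 5.7 N for about 2 mm, so it looks firm. Next I'll probe place_1.

Emit:
{"name": "servo_tool", "arguments": {
  "motion": [0, 0, -0.4, 0, 0, 0, 1, -1, 0, 0, 0, 0, 0, 1, -1, 0, 0, 0, 0, 0, 1, 0, 0, 0.25, 0, 0, 0, 1, 0, 0, 0, 0, 0, 0, 1]
}}

```text
t: 6.9
eef_pos: [0.6099, 0.165, 0.1481]
tool_rot: [-0.001, 0.089, 0.996, -0.0]
contact_force: [0.1, 1.7, -0.1]
gripper_width: -0.001
grasp_force: 0.0
```

Emit:
{"name": "servo_tool", "arguments": {
  "motion": [0, 0, 0.07, 0, 0, 0, 1, 0, 0, 0, 0, 0, 0, 1]
}}

```text
t: 7.15
eef_pos: [0.6106, 0.1652, 0.1474]
tool_rot: [-0.0, 0.089, 0.996, 0.0]
contact_force: [0.6, -0.0, 0.7]
gripper_width: 0.001
grasp_force: 0.0
```

Emit:
{"name": "servo_tool", "arguments": {
  "motion": [0, 0, 0.07, 0, 0, 0, 1, 0, 0, 0, 0, 0, 0, 1]
}}

```text
t: 7.4
eef_pos: [0.6109, 0.1651, 0.1463]
tool_rot: [-0.0, 0.089, 0.996, 0.0]
contact_force: [-1.7, 0.2, 2.7]
gripper_width: 0.003
grasp_force: 1.2
```

Emit:
{"name": "servo_tool", "arguments": {
  "motion": [0, 0, 0.07, 0, 0, 0, 1, 0, 0, 0, 0, 0, 0, 1]
}}

```text
t: 7.65
eef_pos: [0.611, 0.1651, 0.1451]
tool_rot: [-0.0, 0.089, 0.996, 0.0]
contact_force: [-2.2, 0.1, 5.9]
gripper_width: 0.001
grasp_force: 3.2
```

Emit:
{"name": "servo_tool", "arguments": {
  "motion": [0, 0, 0.05, 0, 0, 0, 1, 0, 0, 0, 0, 0, 0, 1]
}}

```text
t: 7.9
eef_pos: [0.611, 0.1651, 0.1444]
tool_rot: [-0.0, 0.089, 0.996, 0.0]
contact_force: [-4.0, -0.5, 9.5]
gripper_width: -0.0
grasp_force: 4.4
```

Emit:
{"name": "servo_tool", "arguments": {
  "motion": [0, 0, -0.5, 0, 0, 0, 1, 0, -1, 0, 0, 0, 0, 1, 0, -1, 0, 0, 0, 0, 1, 0, -1, 0, 0, 0, 0, 1, 0, -1, 0, 0, 0, 0, 1]
}}

```text
t: 8.52
eef_pos: [0.5965, 0.084, 0.1535]
tool_rot: [-0.0, 0.09, 0.996, -0.0]
contact_force: [-0.3, -0.7, -0.5]
gripper_width: -0.001
grasp_force: 0.0
```

Emit:
{"name": "servo_tool", "arguments": {
  "motion": [0, -0.8, 0, 0, 0, 0, 1, 0, 0, 0.25, 0, 0, 0, 1, 0, 0, 0, 0, 0, 0, 1]
}}

```text
t: 8.9
eef_pos: [0.5941, 0.071, 0.1483]
tool_rot: [-0.0, 0.089, 0.996, 0.0]
contact_force: [-0.3, -0.3, 1.2]
gripper_width: 0.0
grasp_force: 0.4
```

Emit:
{"name": "servo_tool", "arguments": {
  "motion": [0, 0, 0.07, 0, 0, 0, 1, 0, 0, 0, 0, 0, 0, 1]
}}

```text
t: 9.15
eef_pos: [0.5942, 0.0713, 0.1475]
tool_rot: [0.0, 0.088, 0.996, 0.0]
contact_force: [-0.7, -0.2, 4.1]
gripper_width: -0.001
grasp_force: 1.9
```

Emit:
{"name": "servo_tool", "arguments": {
  "motion": [0, 0, 0.07, 0, 0, 0, 1, 0, 0, 0, 0, 0, 0, 1]
}}

```text
t: 9.4
eef_pos: [0.5942, 0.0713, 0.1464]
tool_rot: [0.0, 0.089, 0.996, 0.0]
contact_force: [-2.5, 0.5, 8.0]
gripper_width: -0.001
grasp_force: 3.7
```

Place_2 is firm as well. Next is place_4.

Emit:
{"name": "servo_tool", "arguments": {
  "motion": [0, 0, -0.4, 0, 0, 0, 1, 1, 0, 0, 0, 0, 0, 1, 1, 0, 0, 0, 0, 0, 1, 0, 0, 0.25, 0, 0, 0, 1, 0, 0, 0, 0, 0, 0, 1]
}}

```text
t: 10.02
eef_pos: [0.5552, 0.0775, 0.1487]
tool_rot: [0.0, 0.089, 0.996, -0.0]
contact_force: [-0.3, -0.1, 0.6]
gripper_width: -0.001
grasp_force: 0.0
```

Emit:
{"name": "servo_tool", "arguments": {
  "motion": [0, 0, 0.07, 0, 0, 0, 1, 0, 0, 0, 0, 0, 0, 1]
}}

```text
t: 10.28
eef_pos: [0.5555, 0.0774, 0.1476]
tool_rot: [0.0, 0.089, 0.996, 0.0]
contact_force: [0.8, -0.4, 1.2]
gripper_width: -0.0
grasp_force: 0.4
```

Emit:
{"name": "servo_tool", "arguments": {
  "motion": [0, 0, 0.07, 0, 0, 0, 1, 0, 0, 0, 0, 0, 0, 1]
}}

```text
t: 10.52
eef_pos: [0.5554, 0.0774, 0.1463]
tool_rot: [0.001, 0.089, 0.996, 0.0]
contact_force: [1.7, -0.6, 1.2]
gripper_width: -0.001
grasp_force: 1.0
```

Emit:
{"name": "servo_tool", "arguments": {
  "motion": [0, 0, 0.07, 0, 0, 0, 1, 0, 0, 0, 0, 0, 0, 1]
}}

```text
t: 10.78
eef_pos: [0.5554, 0.0775, 0.145]
tool_rot: [0.001, 0.089, 0.996, 0.0]
contact_force: [3.0, -0.7, 2.7]
gripper_width: -0.001
grasp_force: 1.7
```

Emit:
{"name": "servo_tool", "arguments": {
  "motion": [0, 0, 0.05, 0, 0, 0, 1, 0, 0, 0, 0, 0, 0, 1]
}}

```text
t: 11.02
eef_pos: [0.5554, 0.0775, 0.1446]
tool_rot: [0.001, 0.089, 0.996, 0.0]
contact_force: [1.2, -1.7, 8.9]
gripper_width: -0.002
grasp_force: 4.3
```

Place_4 sinks about 3 mm at under 3 N and then reaches a hard stop, so it is the loose one. I'll lift and move to its middle.

Emit:
{"name": "servo_tool", "arguments": {
  "motion": [0, 0, -0.5, 0, 0, 0, 1, 0.7, 0, 0, 0, 0, 0, 1, 0.7, 0, 0, 0, 0, 0, 1, 0, 0, 0, 0, 0, 0, 1]
}}

```text
t: 11.52
eef_pos: [0.525, 0.0829, 0.1532]
tool_rot: [-0.001, 0.088, 0.996, -0.0]
contact_force: [1.1, -0.2, -0.2]
gripper_width: 0.0
grasp_force: 0.0
```

```bash
python3 go.py -.048 -.048 .148
```

```text
t 11.53 pos [0.525  0.0829 0.1532] ovh 0.0726 w 0.000424299013462087
shift units [-0.09 -0.    0.26]
turn units [-0.004 -0.017  0.015]
```

Emit:
{"name": "servo_tool", "arguments": {
  "motion": [-0.09, 0, 0.2, 0, 0, 0, 1, 0, 0, 0.12, 0, 0, 0, 1, 0, 0, 0, 0, 0, 0, 1]
}}

```text
t: 11.9
eef_pos: [0.5295, 0.0821, 0.1476]
tool_rot: [0.0, 0.089, 0.996, 0.0]
contact_force: [-2.3, 0.3, 6.3]
gripper_width: 0.0
grasp_force: 3.2
```

Emit:
{"name": "servo_tool", "arguments": {
  "motion": [0, 0, 0.08, 0, 0, 0, 1, 0, 0, 0, 0, 0, 0, 1]
}}

```text
t: 12.15
eef_pos: [0.5296, 0.0821, 0.1465]
tool_rot: [0.0, 0.089, 0.996, 0.0]
contact_force: [-2.9, 0.4, 11.8]
gripper_width: -0.001
grasp_force: 5.7
```

Emit:
{"name": "servo_tool", "arguments": {
  "motion": [0, 0, -0.25, 0, 0, 0, 1, 0.14, 0, 0, 0, 0, 0, 1, 0, 0, 0, 0, 0, 0, 1]
}}

```text
t: 12.52
eef_pos: [0.5259, 0.0827, 0.1504]
tool_rot: [-0.0, 0.089, 0.996, -0.0]
contact_force: [0.4, -0.1, 0.1]
gripper_width: 0.002
grasp_force: 0.0
```

Emit:
{"name": "servo_tool", "arguments": {
  "motion": [0, 0, 0.15, 0, 0, 0, 1, 0, 0, 0.1, 0, 0, 0, 1, 0, 0, 0, 0, 0, 0, 1]
}}

```text
t: 12.9
eef_pos: [0.5262, 0.0827, 0.146]
tool_rot: [-0.0, 0.089, 0.996, 0.0]
contact_force: [-2.7, -0.1, 7.4]
gripper_width: -0.002
grasp_force: 3.6
```

Emit:
{"name": "servo_tool", "arguments": {
  "motion": [0, 0, 0.08, 0, 0, 0, 1, 0, 0, 0, 0, 0, 0, 1]
}}

```text
t: 13.15
eef_pos: [0.5262, 0.0827, 0.1448]
tool_rot: [-0.0, 0.089, 0.996, 0.0]
contact_force: [-3.8, -0.1, 11.6]
gripper_width: -0.0
grasp_force: 5.7
```

Emit:
{"name": "servo_tool", "arguments": {
  "motion": [0, 0, -0.12, 0, 0, 0, 1, 0, 0, 0, 0, 0, 0, 1, 0, 0, 0, 0, 0, 0, 1]
}}

```text
t: 13.52
eef_pos: [0.5261, 0.0826, 0.1462]
tool_rot: [-0.0, 0.089, 0.996, -0.0]
contact_force: [0.7, -0.2, 0.1]
gripper_width: 0.0
grasp_force: 0.0
```

Emit:
{"name": "servo_tool", "arguments": {
  "motion": [0, 0, 0.06, 0, 0, 0, 1, 0, 0, 0, 0, 0, 0, 1, 0, 0, 0, 0, 0, 0, 1]
}}

```text
t: 13.9
eef_pos: [0.5262, 0.0827, 0.1452]
tool_rot: [-0.0, 0.089, 0.996, -0.0]
contact_force: [0.2, -0.5, 0.1]
gripper_width: -0.002
grasp_force: 0.0
```

The cover stayed down and did not spring back, which confirms it is the loose one. I'll push it home now.

Emit:
{"name": "servo_tool", "arguments": {
  "motion": [0, 0, 0.1, 0, 0, 0, 1, 0, 0, 0.05, 0, 0, 0, 1, 0, 0, 0, 0, 0, 0, 1]
}}

```text
t: 14.28
eef_pos: [0.5264, 0.0827, 0.1434]
tool_rot: [0.0, 0.089, 0.996, 0.0]
contact_force: [-3.4, -1.6, 12.3]
gripper_width: 0.004
grasp_force: 6.0
```

Emit:
{"name": "servo_tool", "arguments": {
  "motion": [0, 0, 0.06, 0, 0, 0, 1, 0, 0, 0, 0, 0, 0, 1]
}}

```text
t: 14.52
eef_pos: [0.5264, 0.0827, 0.1431]
tool_rot: [0.0, 0.089, 0.996, 0.0]
contact_force: [-8.5, -1.3, 23.6]
gripper_width: 0.005
grasp_force: 11.5
```

Emit:
{"name": "servo_tool", "arguments": {
  "motion": [0, 0, 0.03, 0, 0, 0, 1, 0, 0, 0, 0, 0, 0, 1]
}}

```text
t: 14.78
eef_pos: [0.5264, 0.0827, 0.1431]
tool_rot: [0.0, 0.089, 0.996, 0.0]
contact_force: [-8.6, -0.7, 28.8]
gripper_width: -0.003
grasp_force: 14.6
```

Emit:
{"name": "servo_tool", "arguments": {
  "motion": [0, 0, 0, 0, 0, 0, 1, 0, 0, 0, 0, 0, 0, 1, 0, 0, -0.5, 0, 0, 0, 1, -0.7, 0, 0, 0, 0, 0, 1, -0.7, 0, 0, 0, 0, 0, 1]
}}

```text
t: 15.4
eef_pos: [0.555, 0.0775, 0.1503]
tool_rot: [0.0, 0.089, 0.996, 0.0]
contact_force: [-0.4, 0.6, 0.0]
gripper_width: 0.002
grasp_force: 0.0
```

Emit:
{"name": "servo_tool", "arguments": {
  "motion": [0, 0, 0.35, 0, 0, 0, 1, 0, 0, 0, 0, 0, 0, 1]
}}

```text
t: 15.65
eef_pos: [0.555, 0.0774, 0.1433]
tool_rot: [0.001, 0.089, 0.996, 0.0]
contact_force: [1.9, -1.3, 3.2]
gripper_width: -0.003
grasp_force: 1.6
```

Emit:
{"name": "servo_tool", "arguments": {
  "motion": [0, 0, 0.04, 0, 0, 0, 1, 0, 0, 0, 0, 0, 0, 1]
}}

```text
t: 15.9
eef_pos: [0.555, 0.0774, 0.1432]
tool_rot: [0.001, 0.089, 0.996, 0.0]
contact_force: [1.2, -0.8, 7.8]
gripper_width: -0.001
grasp_force: 4.2
```

The edge is rigid now and no longer rocks. I'll lift clear.

Emit:
{"name": "servo_tool", "arguments": {
  "motion": [0, 0, -1, 0, 0, 0, 1, 0, 0, -1, 0, 0, 0, 1, 0, 0, -1, 0, 0, 0, 1, 0, 0, -1, 0, 0, 0, 1, 0, 0, -1, 0, 0, 0, 1]
}}

```text
t: 16.52
eef_pos: [0.553, 0.0777, 0.2422]
tool_rot: [-0.001, 0.089, 0.996, -0.0]
contact_force: [-0.1, 0.2, 0.2]
gripper_width: -0.002
grasp_force: 0.0
```

Emit:
{"name": "servo_tool", "arguments": {
  "motion": [0, 0, -1, 0, 0, 0, 1, 0, 0, -0.5, 0, 0, 0, 1, 0, 0, 0, 0, 0, 0, 1, 0, 0, 0, 0, 0, 0, 1]
}}

```text
t: 17.02
eef_pos: [0.5532, 0.0776, 0.2716]
tool_rot: [-0.001, 0.089, 0.996, -0.0]
contact_force: [0.8, -0.7, -1.5]
gripper_width: -0.0
grasp_force: 0.0
```

```bash
python3 -c "
from station import bot
print(bot.get_obs()['eef_pos'],bot.get_obs()['joint_vel'].round(3)); print(bot.hand_in())"
```

```text
[0.55321167 0.0776334  0.27160965] [0.001 0.002 0.002 0.002 0.001 0.002 0.002]
the job is handed in; nothing more can be done
None
```

The loose cover was the near right one (place_4): I pushed it down on its middle about 5 mm to its hard stop, checked that it no longer rocks, kept the presses on the seated covers under 10 N, lifted the arm clear and handed the job in at about 17 s.

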